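Transfer deburred steel pieces to the inspection rack in reverse order

ROBOT

A 7-joint arm with a two-finger parallel gripper is mounted at the origin on the work surface. World frame = base frame: x ahead of the robot, y to its left, z up, the work surface at z = 0. Lengths are in m, angles in degrees, forces in N, time in s.
With the tool pointing down it reaches from about 0.35 to 0.9 m from the base axis. Payload 19.9 kg.
Tool frame: the origin (TCP) lies at the very end of the fingers, on their centre line; the grasp point (between the pads) lies arm.pinch_z behind it (arm.pinch_z is the distance from the TCP to the grasp point, in m); z points along the fingers, y is the line along which they close (so a half turn about z gives the same grasp; the last joint's range is limited). The gripper opens to 94 mm and grips with 3 to 60 N. Pads are 16 mm wide; open, the fingers measure 119 mm over their backs; the gripper's body (75 mm by 177 mm) begins 78 mm behind the grasp point.
Start: joints at [-76.519, 23.915, -0.59, 92.452, 0.269, 63.638, -3.037], TCP at [0.171, 0.601, 0.205] pointing down, gripper open.
Joint ranges: [-161.28, 161.28], [-22.2, 115.67], [-73.04, 71.86], [3.21, 147.25], [-68.34, 248.33], [10.77, 114.83], [-161.83, 161.83]. Speed limits (degrees/s): [108.29, 108.29, 136.94, 136.94, 172.46, 172.46, 172.46].

INTERFACE

Orientations are given as a 3x3 rotation matrix whose columns are the frame's x, y, z axes.
In Python, from workcell import arm, eyes gives the robot as it stands.
- The arm moves only by the tool send_rows, never from a script. Its argument "moves" is a list of rows, each a list of 6 numbers: the shift along the tool's x, y, z in mm, then the turn, a rotation vector about the tool's x, y, z in degrees. A call has 1 to 8 rows; each row is the pose to reach, as a shift and turn from the pose commanded when the call began, along the tool's axes at that moment; what a row does not reach only later rows make up. A row lasts 1/8 s, in which the tool goes at most 62.5 mm and 10.7 degrees, less where a joint would pass 70% of its speed; a pose out of reach is approached as far as the arm can. A call with a gripper value outside its range is refused whole. "gripper" is the closure in counts, from 0 (fully open) to 255 (shut), set as the call begins (left out, the last holds). The fingers move at their own pace and stop on an object; "force" is the grip in N (left out, the last holds). Time passes only in rows, so rows that repeat a pose let the fingers close. It gives the time, the measured TCP pose, the force, the opening and the grip force at its end, in the units of the state.
- arm.get_state(): the state, without advancing time (a new reading comes with each control period).
- eyes.read_camera(name): name is "scene" or "top" or "wrist"; returns a dict with "img" (400x640x3 uint8, red, green, blue), "range_z" (400x640 float32, m along the optical axis (not along the pixel's ray), 0 where there is no reading), "intrinsics" (3x3 intrinsics, pixels), "world_from_camera" (4x4, takes a point from camera to world coordinates). Camera axes: x right, y up, looking along -z (the intrinsics and any distortion apply to the point x, -y, -z); pixel columns grow to the right and rows downward; lengths in m; the calibration is good to about 2 mm. A picture is of the moment at which its call begins.
- arm.finish_job(): hands the job in; it is judged then, once.
The state is a dict: "time": time; "joints": joint angles; "joint_vel": joint speeds; "joint_efforts": joint torques, N m; "tool_pos": TCP position; "eef_rot": TCP orientation; "wrist_force": force on the tool from outside, world axes, zero at the start; "torque": the same for the moment, N m; "finger_gap": opening from 0.0 (shut) to 1.0 (fully open); "grip_force": force on a finger pad.
Only numpy, scipy, OpenCV 4.12 (cv2) and the standard library are available. Lean on these libraries where they do the work, as an engineer would, in place of code of your own. Each camera call takes 0.05 s, during which the arm holds its last target. There are 200 camera calls.

TASK

The four deburred steel pieces standing in a row on the wooden rack must go into the four pockets of the aluminium inspection rack in reverse order, counted from each rack's upright end plate: the piece now nearest the wooden rack's end plate goes in the pocket farthest from the aluminium rack's end plate, and so on, so that the one now farthest ends up next to the plate. Stand every piece upright and flat on its pocket's floor, the same way up as now, never tipping one over on the way, and let go of them all.

Things in the scene. Friction and masses are not known exactly. Their poses are not given: they have to be found in the camera images.
- source_rack: Fixed flat wooden board 286 x 76 x 8 mm, any way round, one upright steel end plate (10 mm thick, 110 mm wide, 62 mm high) at its +x end only. Origin: centre of underside, on the table. Row along its x: places at x = -100.5, -33.5, 33.5, 100.5 mm, y = 0, each with a dark block; the last is next to the plate.
- target_rack: Fixed aluminium rack 273 x 72 mm, any way round; four empty open pockets in a row along its x, centres x = -100.5, -33.5, 33.5, 100.5 mm, y = 0. Each 62 x 62 mm inside, floor 6 mm above the table, walls 5 mm thick, wall tops 28 mm above the table. One upright steel end plate (10 x 110 x 62 mm high) at its +x end only. Origin: centre of underside, on the table.
- round_tube: Stub of round steel tube standing on end: 40 mm outside, 32 mm inside diameter, 80 mm high, 0.28 kg. Loose plain steel. Origin: centre of underside, z up. Starts upright on the round block (underside 20 mm above the table), within about 4 mm of its centre.
- square_tube: Stub of square steel tube standing on end: 36 x 36 mm outside, 4 mm wall, 80 mm high, 0.32 kg; sides face its own x and y, within 0.15 rad of the source rack's at the start. Loose plain steel. Origin: centre of underside, z up. Starts upright on the square block (underside 20 mm above the table), within about 4 mm of its centre.
- hex_bar: Solid hexagonal steel bar end, shorter than the others: 36 mm across flats, 60 mm high, 0.5 kg; flats face its own +y and -y, corners +x and -x (41.6 mm across); axes within 0.15 rad of the source rack's at the start. Loose plain steel. Origin: centre of underside, z up. Starts upright on the hexagonal block (underside 20 mm above the table), within about 4 mm of its centre.
- stepped_pin: Solid turned steel pin standing on its thick end: foot 44 mm diameter x 30 mm high, above it a neck 24 mm diameter x 50 mm, 80 mm high in all, 0.5 kg; grip it by the neck. Loose plain steel. Origin: centre of underside, z up. Starts upright on the oblong block (underside 20 mm above the table), within about 4 mm of its centre.
- round_block: Round dark steel block, 58 mm diameter, fixed on the source rack; 12 mm high, top 20 mm above the table, origin at the centre of its underside. The round tube stands on it at the start, so it marks that piece's old place once the piece is gone.
- square_block: Square dark steel block, 56 x 56 mm, fixed on the source rack; 12 mm high, top 20 mm above the table, origin at the centre of its underside. The square tube stands on it at the start, so it marks that piece's old place once the piece is gone.
- hex_block: Hexagonal dark steel block, 54 mm across flats, fixed on the source rack; 12 mm high, top 20 mm above the table, origin at the centre of its underside. The hexagonal bar stands on it at the start, so it marks that piece's old place once the piece is gone.
- oblong_block: Oblong dark steel block, 46 mm along the row x 70 mm across it, fixed on the source rack; 12 mm high, top 20 mm above the table, origin at the centre of its underside. The stepped pin stands on it at the start, so it marks that piece's old place once the piece is gone.

How it is judged:
By the outcome, as a careful person would: the job done as asked, in the order asked, and still so for the second after the job is handed in, with the robot touching nothing.
It also fails if it takes over 106 s, if anything falls off the work surface, if the arm or the gripper's body presses on something with over 40 N, if the wrist force passes 120 N, or if a joint passes its speed limit or range.

## Working session

There is one attempt and no reset: what is moved stays moved. The work goes in short steps, Python scripts to look and compute and a tool call to move; the robot and the scene stay as the last step left them, time stands still between calls to the robot, and variables do not carry over. Pictures are saved under pics/ and viewed, at most 14 in all, crops included, and the job is handed in when it is done.

Besides the shell and the picture viewer there is one more tool, called by a JSON object that holds its "name" and its "arguments". send_rows: Moves the arm, as the interface text tells. Its arguments: {"type":"object","properties":{"moves":{"type":"array"},"gripper":{"type":"number"},"force":{"type":"number"}},"required":["moves"]}

```bash
ls; mkdir -p pics
python3 - <<'E'
from workcell import arm, eyes
import cv2, numpy as np
print(arm.pinch_z, arm.get_state())
for n in ["top","scene"]:
    d=eyes.read_camera(n); cv2.imwrite(f"pics/{n}0.png",d["img"][:,:,::-1]); np.savez(f"/tmp/{n}0.npz",**d)
    print(n,d["intrinsics"],d["world_from_camera"], d["range_z"].min(), d["range_z"].max(), [k for k in d])
E
```

```text
pics
0.0188 {'time': 0.0, 'joints': array([-76.51933511,  23.94802177,  -0.58996456,  92.48529309,
         0.26910451,  63.63938074,  -3.03728077]), 'joint_vel': array([-0.01584823,  0.11361146, -0.00625415,  0.01468594, -0.05724146,
       -0.06461724,  0.02344338]), 'joint_efforts': array([-8.13869428e-04, -8.51226568e+01,  6.38554450e-01, -4.25995731e+01,
       -4.88208246e-02,  1.86167605e-02,  1.09064529e-04]), 'tool_pos': array([0.17069876, 0.60083752, 0.20482721]), 'eef_rot': array([[-9.61937220e-01,  2.73270419e-01, -2.50615307e-04],
       [ 2.73270518e-01,  9.61936451e-01, -1.21956347e-03],
       [-9.21946208e-05, -1.24162927e-03, -9.99999225e-01]]), 'wrist_force': array([ 0.072796  , -0.52988102,  0.8957773 ]), 'torque': array([ 0.01410505, -0.00501246,  0.06688492]), 'grip_force': 0.0, 'finger_gap': 1.002156671034699}
top [[455.34197857   0.         320.78085452]
 [  0.         455.34197857 197.28318854]
 [  0.           0.           1.        ]] [[-8.59997149e-03  9.93949711e-01 -1.09498914e-01  4.42976803e-01]
 [-9.99962988e-01 -8.52084822e-03  1.19050092e-03  1.54318471e-03]
 [ 2.50274412e-04  1.09505100e-01  9.93986202e-01  1.03080759e+00]
 [ 0.00000000e+00  0.00000000e+00  0.00000000e+00  1.00000000e+00]] 0.0 1.8940929 ['img', 'range_z', 'intrinsics', 'world_from_camera']
scene [[397.28610783   0.         320.86785953]
 [  0.         397.28610783 194.99363367]
 [  0.           0.           1.        ]] [[ 0.52593962 -0.53260735  0.66311155  1.08197405]
 [ 0.85039972  0.34251756 -0.39937705 -0.35416768]
 [-0.0144162   0.77395809  0.6330727   0.59345075]
 [ 0.          0.          0.          1.        ]] 0.0 3.676727 ['img', 'range_z', 'intrinsics', 'world_from_camera']
```

View pics/top0.png

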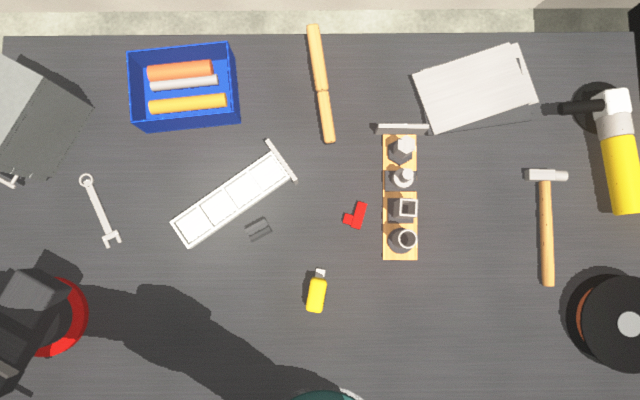

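View pics/scene0.png

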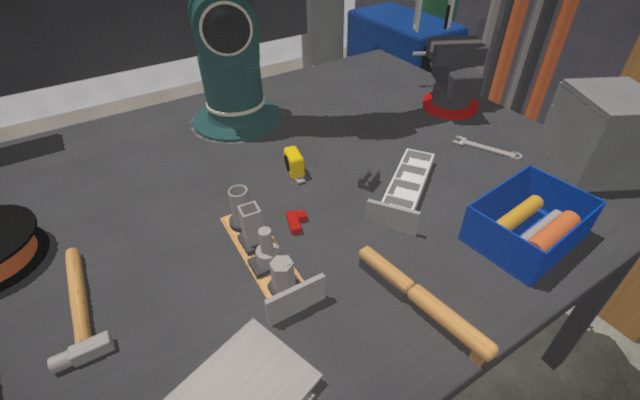

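The top view shows the wooden rack at (400,195) with its plate at the top (400,127). From the plate, the pieces are hex (401,150), pin (402,178), square (404,209) and round (403,239). The aluminium rack runs from its plate at (280,160) to (185,235) at the far end. So the hex goes to the far pocket (190,227), the pin and square to the next two, and the round tube beside the plate.

```bash
cat > h.py <<'E'
import numpy as np, cv2
def ray(d,uv,z):
    """world points where pixels uv (N,2) meet plane height z"""
    uv=np.asarray(uv,float).reshape(-1,2); K=d["intrinsics"]; T=d["world_from_camera"]
    r=np.c_[(uv[:,0]-K[0,2])/K[0,0],-(uv[:,1]-K[1,2])/K[1,1],-np.ones(len(uv))]@T[:3,:3].T
    return T[:3,3]+r*((z-T[2,3])/r[:,2])[:,None]
def proj(d,P):
    K=d["intrinsics"]; T=d["world_from_camera"]; q=(np.asarray(P)-T[:3,3])@T[:3,:3]
    return np.c_[K[0,2]+K[0,0]*q[:,0]/-q[:,2],K[1,2]-K[1,1]*q[:,1]/-q[:,2]]
def cloud(d):
    K=d["intrinsics"]; T=d["world_from_camera"]; z=d["range_z"]; h,w=z.shape
    u,v=np.meshgrid(np.arange(w),np.arange(h))
    c=np.dstack([(u-K[0,2])/K[0,0]*z,-(v-K[1,2])/K[1,1]*z,-z])
    P=c@T[:3,:3].T+T[:3,3]; P[z==0]=np.nan; return P
E
python3 - <<'E'
import numpy as np,cv2
from h import *
for n in ["top","scene"]:
    d=dict(np.load(f"/tmp/{n}0.npz")); P=cloud(d); Z=P[...,2]
    X,Y=P[...,0],P[...,1]
    tab=(abs(Z)<.02)&(X>.3)&(X<.7)&(abs(Y)<.3); print(n,"table z",np.median(Z[tab]),Z[tab].std())
    reg=(X>.25)&(X<.8)&(Y>-.35)&(Y<.4)
    for lo,hi in [(.092,.108),(.072,.088),(.055,.068),(.022,.033)]:
        m=((Z>lo)&(Z<hi)&reg).astype(np.uint8)
        k,lab,st,c=cv2.connectedComponentsWithStats(m)
        for i in range(1,k):
            if st[i,4]>25:
                q=P[lab==i]; a=cv2.minAreaRect((q[:,:2]*1000).astype(np.float32))
                print(lo,hi,st[i],np.round(c[i]),"med",np.round(np.nanmedian(q,0),4),"rect",np.round(a[0],1),np.round(a[1],1),round(a[2],1))
d=dict(np.load("/tmp/top0.npz")); img=d["img"].astype(int)
hsv=cv2.cvtColor(d["img"],cv2.COLOR_RGB2HSV); m=cv2.inRange(hsv,(8,70,120),(28,255,255)); m[:,:370]=0;m[:,430:]=0;m[:120]=0;m[275:]=0
q=ray(d,np.argwhere(m)[:,::-1],.008); print("wood",np.round(cv2.boundingRect(m)),cv2.minAreaRect((q[:,:2]*1000).astype(np.float32)))
big=cv2.resize(np.hstack([d["img"][125:275,160:310],d["img"][115:265,360:440]]),None,fx=3.4,fy=3.4,interpolation=cv2.INTER_CUBIC)
cv2.imwrite("pics/crop1.png",big[:,:,::-1])
E
```

```text
top table z 0.00046164889557565036 0.004068064678987088
0.092 0.108 [402 169  11  11 106] [407. 174.] med [ 0.5926 -0.1786  0.0988] rect [ 592.8 -178.4] [21.2 21.8] 86.4
0.092 0.108 [398 198  20  19 152] [408. 207.] med [ 0.5243 -0.1781  0.0989] rect [ 523.5 -177.9] [36.1 36.1] 84.6
0.092 0.108 [397 229  20  20 119] [407. 239.] med [ 0.4587 -0.1748  0.0991] rect [ 459.6 -173.8] [38.2 38.6] 89.2
0.072 0.088 [132  82 103  43 292] [191. 115.] med [0.7224 0.2726 0.0806] rect [724.7 282.6] [ 65.5 227.5] 23.4
0.072 0.088 [397 135  18  20 262] [406. 144.] med [ 0.6597 -0.1809  0.0794] rect [ 659.5 -181.5] [36.8 40.2] 87.3
0.072 0.088 [397 199   5  18  28] [398. 209.] med [ 0.5226 -0.1603  0.0815] rect [ 523.9 -159.9] [36.1  7.5] 8.2
0.072 0.088 [402 201  12  14  30] [411. 206.] med [ 0.529  -0.1915  0.0794] rect [ 529.6 -187.3] [35.  17.7] 37.2
0.055 0.068 [137 104 100  23 190] [190. 120.] med [0.7209 0.2834 0.0615] rect [720.3 289.7] [ 28.5 216.3] 13.0
0.055 0.068 [378 124  51   6 258] [403. 126.] med [ 0.7045 -0.1812  0.0613] rect [ 704.7 -180.4] [109.8  11.4] 89.0
0.055 0.068 [265 139  3
[... 4293 characters left out ...]
.022 0.033 [359 255  49  40 174] [382. 275.] med [ 0.743  -0.0243  0.0257] rect [740.1 -24.1] [113.    5.5] 8.8
0.022 0.033 [256 259  14  11  48] [263. 265.] med [ 0.608  -0.1965  0.0277] rect [ 601.3 -197.4] [30.7  7.2] 24.9
0.022 0.033 [271 281  14  12  38] [277. 288.] med [ 0.6708 -0.1997  0.0286] rect [ 665.2 -198.8] [29.3  9.7] 24.3
0.022 0.033 [265 287  60  32 247] [295. 303.] med [ 0.7104 -0.1857  0.0282] rect [ 710.5 -182.7] [108.6   9.8] 84.6
0.022 0.033 [ 205  318   97   82 4136] [248. 360.] med [ 0.7608 -0.293   0.0244] rect [ 764.9 -296.4] [111.  118.4] 18.1
wood [382 134  36 127] ((557.098388671875, -177.44741821289062), (78.69788360595703, 287.4002685546875), 88.66374969482422)
```

View pics/crop1.png

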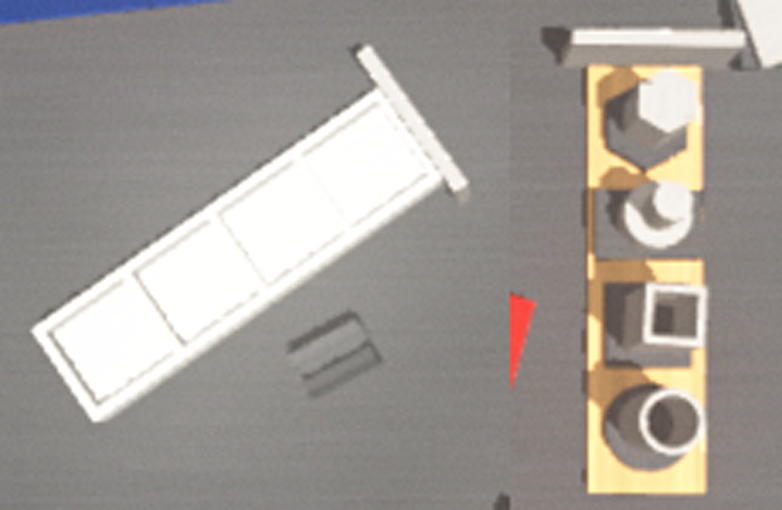

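The crop shows the aluminium rack, plate at upper right and pockets running down-left, and the four pieces on their blocks. Sizes and heights match the ones given: tops at 99 and 80 mm, plates at 62 mm. Both cameras agree to about 2 mm.

```bash
cat > plan.py <<'E'
import sys, numpy as np
from scipy.spatial.transform import Rotation as R
from workcell import arm
G={"hexS":(660.3,-182.3,87.2),"pinS":(593.6,-179.5,88.6),"sqS":(524,-178.5,85),"rdS":(460.4,-175,88.6),
"hexT":(494,284.7,34.9),"pinT":(532.3,229.8,34.9),"sqT":(570.7,174.8,34.9),"rdT":(609,119.9,34.9)}
def plan(x,y,yaw,z):
    s=arm.get_state(); E=s["eef_rot"]; a=np.radians(yaw)
    ty=np.array([np.cos(a),np.sin(a),0]); tz=np.array([0,0,-1.]); W=np.c_[np.cross(ty,tz),ty,tz]
    d=E.T@(np.array([x,y,z])-s["tool_pos"]*1000); r=R.from_matrix(E.T@W).as_rotvec(degrees=True)
    print("t",round(s["time"],2),"pos",np.round(s["tool_pos"]*1000,1),"row",np.round(np.r_[d,r],1),"F",np.round(s["wrist_force"],1),"gap",round(94*s["finger_gap"],1),"grip",round(s["grip_force"],1))
if __name__=="__main__":
    n=sys.argv[1]
    for z in sys.argv[2:]: plan(*G[n],float(z))
E
python3 plan.py hexS 200 50
```

```text
t 0.1 pos [170.7 600.9 204.9] row [-6.850e+02 -6.196e+02  5.600e+00 -1.000e-01 -0.000e+00 -1.310e+01] F [ 0.  -0.2  0.1] gap 93.9 grip 0.0
t 0.1 pos [170.7 600.9 204.9] row [-6.850e+02 -6.194e+02  1.556e+02 -1.000e-01 -0.000e+00 -1.310e+01] F [ 0.  -0.2  0.1] gap 93.9 grip 0.0
```

{"name": "send_rows", "arguments": {"moves": [[-685,-619.5,5,0,0,-13],[-685,-619.5,5,0,0,-13],[-685,-619.5,5,0,0,-13],[-685,-619.5,5,0,0,-13],[-685,-619.5,5,0,0,-13],[-685,-619.5,5,0,0,-13],[-685,-619.5,5,0,0,-13],[-685,-619.5,5,0,0,-13]], "gripper": 0, "force": 40}}

```text
time: 1.1
tool_pos: [0.4365, 0.1754, 0.2028]
eef_rot: [[-0.999, 0.05, 0.0], [0.05, 0.999, 0.0], [-0.0, 0.0, -1.0]]
wrist_force: [1.6, 0.3, 0.2]
finger_gap: 1.003
grip_force: 0.0
```

```bash
python3 plan.py hexS 200
```

```text
t 1.1 pos [436.5 175.4 202.8] row [-241.3 -346.1    2.8    0.     0.    -0. ] F [1.6 0.3 0.2] gap 94.3 grip 0.0
```

{"name": "send_rows", "arguments": {"moves": [[-241,-346,3,0,0,0],[-241,-346,3,0,0,0],[-241,-346,3,0,0,0],[-241,-346,3,0,0,0],[-241,-346,3,0,0,0],[-241,-346,3,0,0,0],[-241,-346,3,0,0,0],[-241,-346,3,0,0,0]]}}

```text
time: 2.1
tool_pos: [0.6593, -0.1841, 0.1986]
eef_rot: [[-0.999, 0.054, -0.002], [0.054, 0.999, -0.002], [0.001, -0.002, -1.0]]
wrist_force: [-0.3, 0.6, -0.6]
finger_gap: 1.002
grip_force: 0.0
```

```bash
python3 plan.py hexS 200 50
python3 - <<'E'
from workcell import eyes
import cv2, numpy as np
d=eyes.read_camera("wrist"); cv2.imwrite("pics/w1.png",d["img"][:,:,::-1]); np.savez("/tmp/w1.npz",**d)
from h import *
P=cloud(d)
for n,lo,hi in [("80",.073,.087),("100",.093,.107)]:
    m=((P[...,2]>lo)&(P[...,2]<hi)).astype(np.uint8); k,l,st,c=cv2.connectedComponentsWithStats(m)
    for i in range(1,k):
        if st[i,4]>300:
            a=cv2.minAreaRect((P[l==i][:,:2]*1000).astype(np.float32)); print(n,st[i],np.round(a[0],1),np.round(a[1],1),round(a[2],1))
E
```

```text
t 2.1 pos [ 659.3 -184.1  198.6] row [-0.9  1.8 -1.4 -0.1 -0.1 -0.3] F [-0.3  0.6 -0.6] gap 94.2 grip 0.0
t 2.1 pos [ 659.3 -184.1  198.6] row [-1.100e+00  2.100e+00  1.486e+02 -1.000e-01 -1.000e-01 -3.000e-01] F [-0.3  0.6 -0.6] gap 94.2 grip 0.0
80 [ 299  168   41   47 1455] [ 660.8 -183.7] [35.3 41.2] 87.4
100 [290   0  50  46 804] [ 527.2 -180. ] [35.9 30.7] 85.0
100 [303  99  31  32 728] [ 594.1 -181. ] [23.  23.1] 19.2
```

View pics/w1.png

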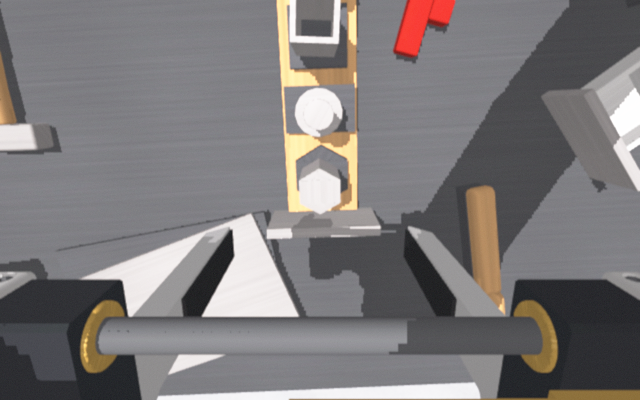

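The wrist view shows the hex at (320,185), centred between the fingers. The pin is behind it at (320,110), and the plate edge is at y≈222, clear of the fingers. The measured hex position (660.8, -183.7) agrees with the estimate, so I'm descending.

{"name": "send_rows", "arguments": {"moves": [[-1.5,0.5,50,0,0,0],[-1.5,0.5,100,0,0,0],[-1.5,0.5,135,0,0,0],[-1.5,0.5,148.5,0,0,0],[-1.5,0.5,148.5,0,0,0]]}}

```text
time: 2.78
tool_pos: [0.6608, -0.1792, 0.0515]
eef_rot: [[-0.999, 0.049, -0.0], [0.049, 0.999, 0.0], [0.0, 0.0, -1.0]]
wrist_force: [0.4, -0.5, 1.3]
finger_gap: 1.001
grip_force: 0.0
```

{"name": "send_rows", "arguments": {"moves": [[0,0,0,0,0,0],[0,0,0,0,0,0],[0,0,0,0,0,0],[0,0,0,0,0,0],[0,0,0,0,0,0],[0,0,0,0,0,0]], "gripper": 255, "force": 40}}

```text
time: 3.52
tool_pos: [0.6608, -0.1804, 0.0513]
eef_rot: [[-0.999, 0.05, 0.0], [0.05, 0.999, -0.001], [-0.0, -0.001, -1.0]]
wrist_force: [0.5, -1.7, 0.3]
finger_gap: 0.398
grip_force: 1.1
```

```bash
python3 plan.py hexS 50
```

```text
t 3.52 pos [ 660.8 -180.4   51.3] row [ 0.4 -2.   1.3 -0.   0.  -0.1] F [ 0.5 -1.7  0.3] gap 37.4 grip 1.1
```

{"name": "send_rows", "arguments": {"moves": [[0,0,0,0,0,0],[0,0,0,0,0,0],[0,0,0,0,0,0]]}}

```text
time: 3.9
tool_pos: [0.6608, -0.1802, 0.0514]
eef_rot: [[-0.999, 0.05, 0.0], [0.05, 0.999, -0.0], [-0.0, -0.0, -1.0]]
wrist_force: [0.2, -2.3, 1.9]
finger_gap: 0.381
grip_force: 40.0
```

{"name": "send_rows", "arguments": {"moves": [[0,0,-10,0,0,0],[0,0,-50,0,0,0],[0,0,-100,0,0,0],[0,0,-125,0,0,0],[0,0,-125,0,0,0]]}}

```text
time: 4.53
tool_pos: [0.6616, -0.1797, 0.1782]
eef_rot: [[-0.999, 0.05, 0.003], [0.05, 0.999, -0.0], [-0.003, 0.0, -1.0]]
wrist_force: [0.2, -0.0, -4.1]
finger_gap: 0.376
grip_force: 40.0
```

```bash
python3 plan.py hexT 170 37
```

```text
t 4.53 pos [ 661.6 -179.7  178.2] row [1.904e+02 4.556e+02 7.700e+00 1.000e-01 2.000e-01 5.230e+01] F [ 0.2 -0.  -4.1] gap 35.3 grip 40.0
t 4.53 pos [ 661.6 -179.7  178.2] row [1.908e+02 4.556e+02 1.407e+02 1.000e-01 2.000e-01 5.230e+01] F [ 0.2 -0.  -4.1] gap 35.3 grip 40.0
```

{"name": "send_rows", "arguments": {"moves": [[10,25,8,0,0,5],[35,80,8,0,0,14],[60,140,8,0,0,22],[85,200,8,0,0,30],[110,260,8,0,0,38],[135,320,8,0,0,46],[157,375,8,0,0,52.3],[176,420,8,0,0,52.3]]}}

```text
time: 5.52
tool_pos: [0.504, 0.2505, 0.1669]
eef_rot: [[-0.571, 0.821, -0.002], [0.821, 0.571, -0.001], [0.0, -0.002, -1.0]]
wrist_force: [1.2, 1.3, -4.2]
finger_gap: 0.378
grip_force: 40.0
```

{"name": "send_rows", "arguments": {"moves": [[7,17,0,0,0,0],[13,31,0,0,0,0],[13,31,0,0,0,0],[13,31,0,0,0,0]]}}

```text
time: 6.02
tool_pos: [0.524, 0.2754, 0.1678]
eef_rot: [[-0.57, 0.822, -0.001], [0.822, 0.57, -0.001], [-0.0, -0.001, -1.0]]
wrist_force: [0.3, -0.1, -4.6]
finger_gap: 0.376
grip_force: 40.0
```

```bash
python3 plan.py hexT 170 39
python3 - <<'E'
from workcell import eyes
import cv2, numpy as np
d=eyes.read_camera("wrist"); cv2.imwrite("pics/w2.png",d["img"][:,:,::-1]); np.savez("/tmp/w2.npz",**d)
from h import *
P=cloud(d); m=((P[...,2]>.023)&(P[...,2]<.033)&(P[...,0]<.7)).astype(np.uint8); k,l,st,c=cv2.connectedComponentsWithStats(m)
for i in range(1,k):
    if st[i,4]>200:
        a=cv2.minAreaRect((P[l==i][:,:2]*1000).astype(np.float32)); print(st[i],np.round(a[0],1),np.round(a[1],1),round(a[2],1))
E
```

```text
t 6.03 pos [524.  275.4 167.8] row [ 24.7 -19.3  -2.2  -0.1   0.   -0.1] F [ 0.3 -0.1 -4.6] gap 35.4 grip 40.0
t 6.03 pos [524.  275.4 167.8] row [ 2.480e+01 -1.920e+01  1.288e+02 -1.000e-01  0.000e+00 -1.000e-01] F [ 0.3 -0.1 -4.6] gap 35.4 grip 40.0
[ 256  120   81  113 1880] [504.1 268.8] [ 72.2 106.5] 35.1
[195 244   9  36 295] [471.9 141.6] [ 8.5 36.1] 30.9
[216 247  13  33 348] [490.7 151.9] [10.6 34.7] 27.5
[ 35 275  31  42 330] [364.7  21.5] [19.3 49.4] 47.5
[275 298  60  19 219] [594.1 153.7] [66.3 20.5] 54.7
[ 258  355   94   25 1024] [627.  100.8] [101.8  28.2] 34.6
```

View pics/w2.png

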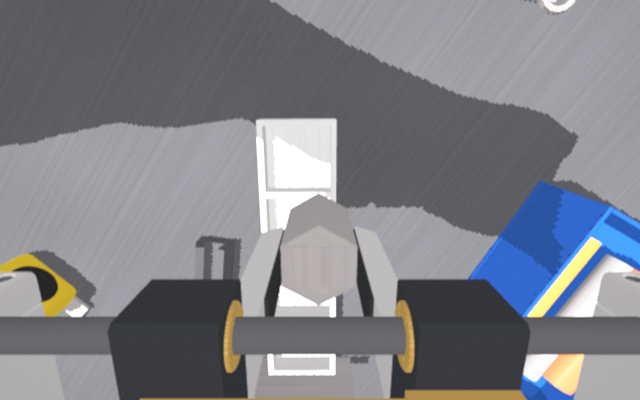

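The hex is held upright at (318,250), with the rack's far end at (297,120). The rack position is confirmed within 2 mm. The remaining offset (25, -19) came from the second call's rotated axes, so I'm correcting it and then lowering.

{"name": "send_rows", "arguments": {"moves": [[25,-20,0,0,0,0],[25,-20,0,0,0,0],[25,-20,45,0,0,0],[25,-20,85,0,0,0],[25,-20,115,0,0,0],[25,-20,123,0,0,0],[25,-20,123,0,0,0]]}}

```text
time: 6.95
tool_pos: [0.4938, 0.2854, 0.0457]
eef_rot: [[-0.571, 0.821, 0.0], [0.821, 0.571, -0.0], [-0.0, 0.0, -1.0]]
wrist_force: [0.1, 0.0, -3.9]
finger_gap: 0.382
grip_force: 40.0
```

```bash
python3 plan.py hexT 37.5
```

```text
t 6.95 pos [493.8 285.4  45.7] row [-0.7 -0.3  8.2  0.   0.  -0.1] F [ 0.1  0.  -3.9] gap 35.9 grip 40.0
```

{"name": "send_rows", "arguments": {"moves": [[0,0,4,0,0,0],[0,0,7,0,0,0],[0,0,8.5,0,0,0],[0,0,9,0,0,0],[0,0,9,0,0,0]]}}

```text
time: 7.58
tool_pos: [0.4934, 0.286, 0.0372]
eef_rot: [[-0.571, 0.821, 0.0], [0.821, 0.571, 0.001], [0.0, 0.0, -1.0]]
wrist_force: [-6.2, -2.0, 13.7]
finger_gap: 0.38
grip_force: 40.0
```

{"name": "send_rows", "arguments": {"moves": [[0,0,-0.5,0,0,0],[0,0,-0.5,0,0,0],[0,0,-0.5,0,0,0],[0,0,-0.5,0,0,0],[0,0,-0.5,0,0,0]], "gripper": 0}}

```text
time: 8.2
tool_pos: [0.4933, 0.2858, 0.0367]
eef_rot: [[-0.571, 0.821, 0.0], [0.821, 0.571, -0.0], [-0.0, -0.0, -1.0]]
wrist_force: [0.4, -0.6, -0.3]
finger_gap: 0.878
grip_force: 0.0
```

{"name": "send_rows", "arguments": {"moves": [[0,0,-15,0,0,0],[0,0,-60,0,0,0],[0,0,-120,0,0,0],[0,0,-160,0,0,0],[0,0,-160,0,0,0]]}}

```text
time: 8.82
tool_pos: [0.4946, 0.2864, 0.2006]
eef_rot: [[-0.571, 0.821, 0.004], [0.821, 0.571, 0.004], [0.001, 0.006, -1.0]]
wrist_force: [0.6, 0.1, -1.5]
finger_gap: 1.001
grip_force: 0.0
```

```bash
cat > look.py <<'E'
import sys,cv2,numpy as np
from workcell import eyes
from h import *
n=sys.argv[1]; d=eyes.read_camera(n); P=cloud(d)
if len(sys.argv)>2: cv2.imwrite("pics/"+sys.argv[2],d["img"][:,:,::-1])
for lo,hi in [(.059,.073),(.073,.092),(.093,.107)]:
    m=((P[...,2]>lo)&(P[...,2]<hi)&(P[...,0]>.42)&(P[...,0]<.69)&(abs(P[...,1])<.34)).astype(np.uint8); k,l,st,c=cv2.connectedComponentsWithStats(m)
    for i in range(1,k):
        if st[i,4]>60:
            q=P[l==i]; a=cv2.minAreaRect((q[:,:2]*1000).astype(np.float32)); print(lo,st[i],np.round(a[0],1),np.round(a[1],1),round(a[2],1),"z",np.round(np.median(q[:,2])*1000,1))
E
python3 plan.py pinS 200; python3 look.py wrist; python3 look.py top
```

```text
t 8.82 pos [494.6 286.4 200.6] row [-4.390e+02 -1.848e+02 -7.000e-01  3.000e-01  1.000e-01 -5.380e+01] F [ 0.6  0.1 -1.5] gap 94.1 grip 0.0
0.059 [ 297  163   39   45 1325] [493.3 285.8] [35.4 40.6] 35.1 z 66.2
0.059 [268 392  98   8 567] [631.6  87.3] [108.3   7.4] 35.2 z 61.7
0.059 [265 139  32  43 224] [632.3  86.9] [109.6  10. ] 35.1 z 62.1
0.059 [177 216  19  19 263] [492.8 287.3] [38.2 37.4] 0.3 z 66.4
0.093 [401 169  12  11 107] [ 592.7 -178.2] [22.1 21.5] 87.7 z 99.4
0.093 [398 198  20  19 150] [ 523.4 -177.9] [36.7 36.3] 85.4 z 99.5
0.093 [397 229  20  20 119] [ 459.5 -174.3] [37.9 38.7] 24.0 z 99.5
```

{"name": "send_rows", "arguments": {"moves": [[-439,-185,-1,0,0,-53.7],[-439,-185,-1,0,0,-53.7],[-439,-185,-1,0,0,-53.7],[-439,-185,-1,0,0,-53.7],[-439,-185,-1,0,0,-53.7],[-439,-185,-1,0,0,-53.7],[-439,-185,-1,0,0,-53.7],[-439,-185,-1,0,0,-53.7]]}}

```text
time: 9.93
tool_pos: [0.5903, -0.1744, 0.1967]
eef_rot: [[-1.0, 0.025, -0.002], [0.025, 1.0, 0.0], [0.002, 0.0, -1.0]]
wrist_force: [0.8, 0.4, 0.3]
finger_gap: 1.001
grip_force: 0.0
```

{"name": "send_rows", "arguments": {"moves": [[0,0,0,0,0,0],[0,0,0,0,0,0]]}}

```text
time: 10.18
tool_pos: [0.5901, -0.1723, 0.1966]
eef_rot: [[-1.0, 0.026, -0.002], [0.026, 1.0, 0.0], [0.002, 0.0, -1.0]]
wrist_force: [-0.3, 0.5, -0.3]
finger_gap: 0.996
grip_force: 0.0
```

```bash
python3 plan.py pinS 62; python3 look.py wrist
```

```text
t 10.18 pos [ 590.1 -172.3  196.6] row [-4.000e+00 -7.200e+00  1.346e+02  0.000e+00 -1.000e-01 -1.000e-01] F [-0.3  0.5 -0.3] gap 93.6 grip 0.0
0.059 [289   9  40  29 201] [ 452.9 -177.4] [17.1 31.8] 7.3 z 66.6
0.059 [291  48  39  12  75] [ 476.1 -176. ] [ 8. 32.] 2.0 z 66.2
0.059 [ 558  175   61   94 1281] [633.3  84.6] [110.3  11.2] 35.2 z 62.2
0.059 [297 178  25  12  73] [ 586.1 -180.2] [22.   7.6] 83.4 z 66.5
0.073 [287   2  43  33 315] [ 453.2 -177.1] [17.8 31.5] 4.2 z 83.3
0.073 [289  41  43  17 123] [ 475.8 -175.3] [ 8.8 33. ] 4.3 z 82.7
0.073 [289  95  35  38 137] [ 524.4 -180. ] [28.1 28.2] 85.2 z 83.5
0.073 [296 181  27  16 123] [ 586.7 -179.4] [23.   8.7] 77.8 z 82.8
0.093 [281   0  55  55 937] [ 462.1 -176.4] [36.  39.1] 3.1 z 100.0
0.093 [282  89  50  51 951] [ 524.4 -179.9] [36.1 36. ] 85.1 z 100.4
0.093 [294 186  29  30 662] [ 593.9 -181. ] [22.9 23.2] 47.6 z 100.2
```

{"name": "send_rows", "arguments": {"moves": [[-4,-8,20,0,0,0],[-4,-8,70,0,0,0],[-4,-8,115,0,0,0],[-4,-8,134,0,0,0],[-4,-8,134.5,0,0,0],[-4,-8,134.5,0,0,0]]}}

```text
time: 10.98
tool_pos: [0.5953, -0.1809, 0.0647]
eef_rot: [[-1.0, 0.025, 0.002], [0.025, 1.0, -0.001], [-0.002, -0.0, -1.0]]
wrist_force: [0.3, -0.3, 1.0]
finger_gap: 0.999
grip_force: 0.0
```

{"name": "send_rows", "arguments": {"moves": [[0,0,0,0,0,0],[0,0,0,0,0,0],[0,0,0,0,0,0],[0,0,0,0,0,0],[0,0,0,0,0,0],[0,0,0,0,0,0],[0,0,0,0,0,0],[0,0,0,0,0,0]], "gripper": 255}}

```text
time: 11.98
tool_pos: [0.5944, -0.1807, 0.0632]
eef_rot: [[-1.0, 0.026, -0.0], [0.026, 1.0, -0.0], [0.0, -0.0, -1.0]]
wrist_force: [0.2, 0.2, -0.9]
finger_gap: 0.249
grip_force: 40.0
```

{"name": "send_rows", "arguments": {"moves": [[0,0,0,0,0,0],[0,0,0,0,0,0],[0,0,0,0,0,0]]}}

```text
time: 12.35
tool_pos: [0.5944, -0.1807, 0.0632]
eef_rot: [[-1.0, 0.025, -0.0], [0.025, 1.0, -0.0], [0.0, -0.0, -1.0]]
wrist_force: [0.2, -0.4, -1.9]
finger_gap: 0.249
grip_force: 40.0
```

{"name": "send_rows", "arguments": {"moves": [[0,0,-10,0,0,0],[0,0,-50,0,0,0],[0,0,-95,0,0,0],[0,0,-115,0,0,0],[0,0,-115,0,0,0],[0,0,-115,0,0,0]]}}

```text
time: 13.1
tool_pos: [0.5938, -0.1802, 0.1766]
eef_rot: [[-1.0, 0.025, -0.002], [0.025, 1.0, 0.0], [0.002, 0.0, -1.0]]
wrist_force: [0.3, 1.1, -5.0]
finger_gap: 0.244
grip_force: 40.0
```

```bash
python3 plan.py pinT 178
```

```text
t 13.1 pos [ 593.8 -180.2  176.6] row [ 7.180e+01  4.083e+02 -1.100e+00 -0.000e+00 -1.000e-01  5.370e+01] F [ 0.3  1.1 -5. ] gap 22.9 grip 40.0
```

{"name": "send_rows", "arguments": {"moves": [[5,28,-1,0,0,4],[14,80,-1,0,0,12],[25,140,-1,0,0,20],[36,202,-1,0,0,29],[47,264,-1,0,0,38],[58,326,-1,0,0,47],[67,380,-1,0,0,53.7],[72,408,-1,0,0,53.7]]}}

```text
time: 14.1
tool_pos: [0.5312, 0.2324, 0.1774]
eef_rot: [[-0.573, 0.82, -0.002], [0.82, 0.573, -0.001], [0.0, -0.003, -1.0]]
wrist_force: [1.2, -1.0, -5.0]
finger_gap: 0.248
grip_force: 40.0
```

{"name": "send_rows", "arguments": {"moves": [[0,0,0,0,0,0],[0,0,0,0,0,0]]}}

```text
time: 14.35
tool_pos: [0.5327, 0.2281, 0.1783]
eef_rot: [[-0.571, 0.821, -0.001], [0.821, 0.571, -0.001], [-0.001, -0.002, -1.0]]
wrist_force: [-0.2, -1.2, -4.1]
finger_gap: 0.25
grip_force: 40.0
```

```bash
python3 plan.py pinT 57 49.5
```

```text
t 14.35 pos [532.7 228.1 178.3] row [ 1.700e+00  9.000e-01  1.213e+02 -1.000e-01  0.000e+00 -1.000e-01] F [-0.2 -1.2 -4.1] gap 23.5 grip 40.0
t 14.35 pos [532.7 228.1 178.3] row [ 1.700e+00  9.000e-01  1.288e+02 -1.000e-01  0.000e+00 -1.000e-01] F [-0.2 -1.2 -4.1] gap 23.5 grip 40.0
```

{"name": "send_rows", "arguments": {"moves": [[1.5,1,20,0,0,0],[1.5,1,70,0,0,0],[1.5,1,110,0,0,0],[1.5,1,120,0,0,0],[1.5,1,125,0,0,0],[1.5,1,128,0,0,0],[1.5,1,129,0,0,0],[1.5,1,129,0,0,0]]}}

```text
time: 15.35
tool_pos: [0.5331, 0.2311, 0.0508]
eef_rot: [[-0.571, 0.821, 0.001], [0.821, 0.571, 0.0], [-0.0, 0.001, -1.0]]
wrist_force: [0.1, 0.5, -4.6]
finger_gap: 0.249
grip_force: 40.0
```

{"name": "send_rows", "arguments": {"moves": [[0,0,1,0,0,0],[0,0,2,0,0,0],[0,0,2.3,0,0,0],[0,0,2.3,0,0,0]]}}

```text
time: 15.85
tool_pos: [0.5331, 0.231, 0.0491]
eef_rot: [[-0.571, 0.821, 0.0], [0.821, 0.571, 0.001], [0.001, 0.001, -1.0]]
wrist_force: [-7.2, -1.9, 18.5]
finger_gap: 0.252
grip_force: 40.0
```

{"name": "send_rows", "arguments": {"moves": [[0,0,-0.5,0,0,0],[0,0,-0.5,0,0,0],[0,0,-0.5,0,0,0],[0,0,-0.5,0,0,0],[0,0,-0.5,0,0,0]], "gripper": 0}}

```text
time: 16.48
tool_pos: [0.5329, 0.2308, 0.0484]
eef_rot: [[-0.571, 0.821, 0.0], [0.821, 0.571, -0.0], [-0.0, -0.0, -1.0]]
wrist_force: [-0.6, -1.7, 0.3]
finger_gap: 0.742
grip_force: 0.0
```

{"name": "send_rows", "arguments": {"moves": [[0,0,-15,0,0,0],[0,0,-60,0,0,0],[0,0,-120,0,0,0],[0,0,-150,0,0,0],[0,0,-150,0,0,0],[0,0,-150,0,0,0]]}}

```text
time: 17.23
tool_pos: [0.5325, 0.2308, 0.1983]
eef_rot: [[-0.571, 0.821, -0.0], [0.821, 0.571, -0.0], [0.0, -0.0, -1.0]]
wrist_force: [-0.4, 0.6, -0.9]
finger_gap: 0.999
grip_force: 0.0
```

```bash
sed -i 's/"sqS":(524,-178.5/"sqS":(524.1,-179/' plan.py; python3 plan.py sqS 200; python3 look.py wrist
```

```text
t 17.23 pos [532.5 230.8 198.3] row [-331.5 -241.1   -1.6   -0.    -0.   -50.2] F [-0.4  0.6 -0.9] gap 93.9 grip 0.0
0.059 [ 297   87   42   49 1535] [493.7 285.6] [40.2 36. ] 65.2 z 66.3
0.059 [307 172  24  10  66] [527.3 238.3] [21.   6.5] 35.8 z 66.3
0.073 [305 176  28  29 631] [532.4 231.6] [23.1 23. ] 82.3 z 86.2
```

{"name": "send_rows", "arguments": {"moves": [[-331.5,-241,-1.5,0,0,-50.2],[-331.5,-241,-1.5,0,0,-50.2],[-331.5,-241,-1.5,0,0,-50.2],[-331.5,-241,-1.5,0,0,-50.2],[-331.5,-241,-1.5,0,0,-50.2],[-331.5,-241,-1.5,0,0,-50.2],[-331.5,-241,-1.5,0,0,-50.2],[-331.5,-241,-1.5,0,0,-50.2]]}}

```text
time: 18.27
tool_pos: [0.5229, -0.1835, 0.1993]
eef_rot: [[-0.996, 0.093, -0.002], [0.093, 0.996, -0.002], [0.001, -0.002, -1.0]]
wrist_force: [0.4, 0.6, -0.7]
finger_gap: 0.997
grip_force: 0.0
```

{"name": "send_rows", "arguments": {"moves": [[0,0,0,0,0,0],[0,0,0,0,0,0]]}}

```text
time: 18.52
tool_pos: [0.5246, -0.1775, 0.1996]
eef_rot: [[-0.996, 0.085, -0.001], [0.085, 0.996, 0.0], [0.001, 0.0, -1.0]]
wrist_force: [0.4, 1.0, -0.0]
finger_gap: 0.997
grip_force: 0.0
```

```bash
python3 plan.py sqS 62; python3 look.py wrist
```

```text
t 18.52 pos [ 524.6 -177.5  199.6] row [ 3.000e-01 -1.500e+00  1.376e+02  0.000e+00 -0.000e+00  1.000e-01] F [ 0.4  1.  -0. ] gap 93.7 grip 0.0
0.059 [296 165  40   4 107] [ 506.4 -178.4] [35.4  0.6] 85.2 z 67.3
0.059 [301 180  31  24 147] [ 528.7 -180.3] [28.  20.1] 85.0 z 67.1
0.059 [557 226  45  54 720] [617.2  73.4] [71.6 10.5] 35.0 z 62.2
0.073 [293  97  40  39 133] [ 463.  -178.2] [32.  25.8] 56.9 z 83.4
0.073 [294 168  43   5 178] [ 506.4 -178.4] [35.8  0.7] 85.1 z 82.9
0.073 [299 179  33  31 236] [ 532.1 -186.7] [38.1 19.2] 43.5 z 81.4
0.093 [288  90  51  52 795] [ 460.3 -176.6] [39.1 39. ] 26.6 z 100.2
0.093 [294 173  44  44 918] [ 524.3 -179.8] [35.9 36.4] 84.8 z 100.1
```

{"name": "send_rows", "arguments": {"moves": [[0.5,-1.5,20,0,0,0],[0.5,-1.5,70,0,0,0],[0.5,-1.5,115,0,0,0],[0.5,-1.5,137,0,0,0],[0.5,-1.5,137.5,0,0,0],[0.5,-1.5,137.5,0,0,0]]}}

```text
time: 19.32
tool_pos: [0.5244, -0.1802, 0.0635]
eef_rot: [[-0.996, 0.086, 0.001], [0.086, 0.996, -0.0], [-0.001, -0.0, -1.0]]
wrist_force: [0.4, -0.4, 0.8]
finger_gap: 1.002
grip_force: 0.0
```

{"name": "send_rows", "arguments": {"moves": [[0,0,0,0,0,0],[0,0,0,0,0,0],[0,0,0,0,0,0],[0,0,0,0,0,0],[0,0,0,0,0,0],[0,0,0,0,0,0],[0,0,0,0,0,0],[0,0,0,0,0,0]], "gripper": 255}}

```text
time: 20.32
tool_pos: [0.5238, -0.1804, 0.0624]
eef_rot: [[-0.996, 0.086, -0.0], [0.086, 0.996, -0.0], [0.0, -0.0, -1.0]]
wrist_force: [-0.1, 0.6, -1.1]
finger_gap: 0.38
grip_force: 40.0
```

{"name": "send_rows", "arguments": {"moves": [[0,0,0,0,0,0],[0,0,0,0,0,0]]}}

```text
time: 20.58
tool_pos: [0.5238, -0.1804, 0.0625]
eef_rot: [[-0.996, 0.086, 0.0], [0.086, 0.996, -0.0], [-0.0, -0.0, -1.0]]
wrist_force: [0.1, -0.3, -1.2]
finger_gap: 0.38
grip_force: 40.0
```

{"name": "send_rows", "arguments": {"moves": [[0,0,-10,0,0,0],[0,0,-50,0,0,0],[0,0,-95,0,0,0],[0,0,-115,0,0,0],[0,0,-115,0,0,0],[0,0,-115,0,0,0]]}}

```text
time: 21.32
tool_pos: [0.5234, -0.1801, 0.1767]
eef_rot: [[-0.996, 0.086, -0.001], [0.086, 0.996, 0.0], [0.001, 0.0, -1.0]]
wrist_force: [-0.2, -0.4, -3.3]
finger_gap: 0.377
grip_force: 40.0
```

```bash
python3 plan.py sqT 178
```

```text
t 21.32 pos [ 523.4 -180.1  176.7] row [-1.650e+01  3.576e+02 -1.300e+00 -0.000e+00 -1.000e-01  5.010e+01] F [-0.2 -0.4 -3.3] gap 35.4 grip 40.0
```

{"name": "send_rows", "arguments": {"moves": [[-1,22,-1,0,0,4],[-3,70,-1,0,0,12],[-5,125,-1,0,0,20],[-8,180,-1,0,0,28],[-11,235,-1,0,0,36],[-13,290,-1,0,0,44],[-15,335,-1,0,0,50],[-16.5,357.5,-1,0,0,50]]}}

```text
time: 22.32
tool_pos: [0.5704, 0.177, 0.1769]
eef_rot: [[-0.576, 0.818, -0.002], [0.818, 0.576, -0.001], [0.0, -0.002, -1.0]]
wrist_force: [-0.7, -1.1, -3.1]
finger_gap: 0.38
grip_force: 40.0
```

{"name": "send_rows", "arguments": {"moves": [[0,0,0,0,0,0],[0,0,0,0,0,0]]}}

```text
time: 22.58
tool_pos: [0.5711, 0.1727, 0.178]
eef_rot: [[-0.573, 0.819, -0.001], [0.819, 0.573, -0.001], [-0.0, -0.001, -1.0]]
wrist_force: [-0.5, 0.3, -3.3]
finger_gap: 0.382
grip_force: 40.0
```

```bash
python3 plan.py sqT 48.5
```

```text
t 22.57 pos [571.1 172.7 178. ] row [ 2.000e+00  1.000e+00  1.295e+02 -1.000e-01  0.000e+00  1.000e-01] F [-0.5  0.3 -3.3] gap 35.9 grip 40.0
```

{"name": "send_rows", "arguments": {"moves": [[2,1,20,0,0,0],[2,1,70,0,0,0],[2,1,110,0,0,0],[2,1,120,0,0,0],[2,1,125,0,0,0],[2,1,128.5,0,0,0],[2,1,129.5,0,0,0],[2,1,129.5,0,0,0]]}}

```text
time: 23.58
tool_pos: [0.5711, 0.1768, 0.0495]
eef_rot: [[-0.574, 0.819, 0.001], [0.819, 0.574, 0.0], [-0.0, 0.001, -1.0]]
wrist_force: [-0.4, 0.3, -3.0]
finger_gap: 0.379
grip_force: 40.0
```

{"name": "send_rows", "arguments": {"moves": [[0,0,0.7,0,0,0],[0,0,1.4,0,0,0],[0,0,2,0,0,0],[0,0,2,0,0,0]]}}

```text
time: 24.08
tool_pos: [0.5712, 0.1767, 0.0483]
eef_rot: [[-0.574, 0.819, 0.001], [0.819, 0.574, 0.001], [0.0, 0.001, -1.0]]
wrist_force: [-7.5, -0.4, 22.2]
finger_gap: 0.381
grip_force: 40.0
```

{"name": "send_rows", "arguments": {"moves": [[0,0,-0.7,0,0,0],[0,0,-0.7,0,0,0],[0,0,-0.7,0,0,0],[0,0,-0.7,0,0,0],[0,0,-0.7,0,0,0]], "gripper": 0}}

```text
time: 24.7
tool_pos: [0.5708, 0.1766, 0.0476]
eef_rot: [[-0.574, 0.819, -0.0], [0.819, 0.574, -0.0], [-0.0, -0.0, -1.0]]
wrist_force: [0.5, 0.5, -0.5]
finger_gap: 0.878
grip_force: 0.0
```

{"name": "send_rows", "arguments": {"moves": [[0,0,-15,0,0,0],[0,0,-60,0,0,0],[0,0,-120,0,0,0],[0,0,-150,0,0,0],[0,0,-150,0,0,0],[0,0,-150,0,0,0]]}}

```text
time: 25.45
tool_pos: [0.5705, 0.1766, 0.1975]
eef_rot: [[-0.574, 0.819, -0.0], [0.819, 0.574, 0.0], [0.0, -0.0, -1.0]]
wrist_force: [0.2, -0.5, -0.1]
finger_gap: 1.0
grip_force: 0.0
```

```bash
python3 plan.py rdS 200; python3 look.py wrist
```

```text
t 25.45 pos [570.5 176.6 197.5] row [-224.6 -292.1   -2.4   -0.    -0.   -53.6] F [ 0.2 -0.5 -0.1] gap 94.0 grip 0.0
0.059 [ 296    0   45   56 1881] [493.7 285.4] [35.9 41.2] 34.0 z 66.3
0.059 [299 167  41   3 119] [561.1 191.1] [35.8  0.7] 35.0 z 66.9
0.059 [304 178  31  27 156] [573.5 173.5] [28.2 22. ] 34.6 z 64.2
0.059 [ 263  287  109   11 1133] [633.   84.9] [109.4  11.7] 34.6 z 62.0
0.073 [305  98  29  30 675] [532.8 231.3] [22.7 23. ] 33.9 z 86.4
0.073 [298 169  43  44 947] [571.1 176.9] [36. 36.] 35.3 z 85.9
```

{"name": "send_rows", "arguments": {"moves": [[-224.5,-292,-2,0,0,-53.6],[-224.5,-292,-2,0,0,-53.6],[-224.5,-292,-2,0,0,-53.6],[-224.5,-292,-2,0,0,-53.6],[-224.5,-292,-2,0,0,-53.6],[-224.5,-292,-2,0,0,-53.6],[-224.5,-292,-2,0,0,-53.6],[-224.5,-292,-2,0,0,-53.6]]}}

```text
time: 26.5
tool_pos: [0.4604, -0.1748, 0.1992]
eef_rot: [[-1.0, 0.025, -0.001], [0.025, 1.0, 0.0], [0.001, -0.0, -1.0]]
wrist_force: [1.0, 0.0, 0.7]
finger_gap: 1.0
grip_force: 0.0
```

{"name": "send_rows", "arguments": {"moves": [[0,0,0,0,0,0],[0,0,0,0,0,0]]}}

```text
time: 26.75
tool_pos: [0.461, -0.1738, 0.1995]
eef_rot: [[-1.0, 0.022, -0.0], [0.022, 1.0, -0.0], [0.0, -0.0, -1.0]]
wrist_force: [0.7, -0.4, -0.0]
finger_gap: 0.999
grip_force: 0.0
```

```bash
python3 plan.py rdS 62; python3 look.py wrist
```

```text
t 26.75 pos [ 461.  -173.8  199.5] row [ 5.000e-01 -1.200e+00  1.375e+02 -0.000e+00 -0.000e+00  1.000e-01] F [ 0.7 -0.4 -0. ] gap 93.9 grip 0.0
0.059 [297 163  37  12  93] [ 444.9 -176.8] [ 9.  33.2] 0.9 z 66.2
0.059 [298 186  35  19 153] [ 469.1 -177.6] [31.5 14.6] 82.7 z 66.6
0.073 [295 166  43  19 156] [ 446.4 -174.7] [36.5 12.1] 82.5 z 82.9
0.073 [297 189  37  22 249] [ 468.5 -177.1] [31.8 16.2] 85.0 z 82.8
0.093 [292 170  47  48 761] [ 460.2 -176.6] [38.4 39.4] 88.9 z 99.9
```

{"name": "send_rows", "arguments": {"moves": [[0.5,-2,20,0,0,0],[0.5,-2,70,0,0,0],[0.5,-2,115,0,0,0],[0.5,-2,137,0,0,0],[0.5,-2,137.5,0,0,0],[0.5,-2,137.5,0,0,0]]}}

```text
time: 27.55
tool_pos: [0.4607, -0.1769, 0.063]
eef_rot: [[-1.0, 0.023, 0.001], [0.023, 1.0, -0.0], [-0.001, -0.0, -1.0]]
wrist_force: [-0.4, -0.8, 0.4]
finger_gap: 0.996
grip_force: 0.0
```

{"name": "send_rows", "arguments": {"moves": [[0,0,0,0,0,0],[0,0,0,0,0,0],[0,0,0,0,0,0],[0,0,0,0,0,0],[0,0,0,0,0,0],[0,0,0,0,0,0],[0,0,0,0,0,0],[0,0,0,0,0,0]], "gripper": 255}}

```text
time: 28.55
tool_pos: [0.4601, -0.1768, 0.0622]
eef_rot: [[-1.0, 0.024, -0.0], [0.024, 1.0, -0.0], [0.0, -0.0, -1.0]]
wrist_force: [0.3, -0.1, 0.1]
finger_gap: 0.421
grip_force: 40.0
```

{"name": "send_rows", "arguments": {"moves": [[0,0,0,0,0,0],[0,0,0,0,0,0]]}}

```text
time: 28.8
tool_pos: [0.4601, -0.1769, 0.0622]
eef_rot: [[-1.0, 0.024, -0.0], [0.024, 1.0, -0.0], [0.0, -0.0, -1.0]]
wrist_force: [0.2, 0.8, -0.0]
finger_gap: 0.423
grip_force: 40.0
```

{"name": "send_rows", "arguments": {"moves": [[0,0,-10,0,0,0],[0,0,-50,0,0,0],[0,0,-95,0,0,0],[0,0,-115,0,0,0],[0,0,-115,0,0,0],[0,0,-115,0,0,0]]}}

```text
time: 29.55
tool_pos: [0.4596, -0.1766, 0.1764]
eef_rot: [[-1.0, 0.024, -0.001], [0.024, 1.0, 0.0], [0.001, 0.0, -1.0]]
wrist_force: [-0.3, 0.9, -2.9]
finger_gap: 0.42
grip_force: 40.0
```

```bash
python3 plan.py rdT 178
```

```text
t 29.55 pos [ 459.6 -176.6  176.4] row [-1.423e+02  2.999e+02 -1.700e+00 -0.000e+00 -1.000e-01  5.370e+01] F [-0.3  0.9 -2.9] gap 39.5 grip 40.0
```

{"name": "send_rows", "arguments": {"moves": [[-9,20,-1.5,0,0,4],[-28,60,-1.5,0,0,12],[-50,105,-1.5,0,0,21],[-72,152,-1.5,0,0,30],[-94,199,-1.5,0,0,39],[-116,246,-1.5,0,0,48],[-134,283,-1.5,0,0,53.7],[-142,300,-1.5,0,0,53.7]]}}

```text
time: 30.55
tool_pos: [0.6091, 0.1219, 0.1766]
eef_rot: [[-0.574, 0.819, -0.002], [0.819, 0.574, -0.002], [0.0, -0.003, -1.0]]
wrist_force: [-0.6, -0.9, -3.7]
finger_gap: 0.419
grip_force: 40.0
```

{"name": "send_rows", "arguments": {"moves": [[0,0,0,0,0,0],[0,0,0,0,0,0]]}}

```text
time: 30.8
tool_pos: [0.6088, 0.118, 0.1783]
eef_rot: [[-0.572, 0.82, -0.001], [0.82, 0.572, -0.001], [-0.0, -0.001, -1.0]]
wrist_force: [-0.1, -1.5, -2.1]
finger_gap: 0.42
grip_force: 40.0
```

```bash
python3 plan.py rdT 48.5
```

```text
t 30.8 pos [608.8 118.  178.3] row [ 1.400e+00  1.400e+00  1.298e+02 -1.000e-01  0.000e+00 -0.000e+00] F [-0.1 -1.5 -2.1] gap 39.5 grip 40.0
```

{"name": "send_rows", "arguments": {"moves": [[1,1,20,0,0,0],[1,1,70,0,0,0],[1,1,110,0,0,0],[1,1,120,0,0,0],[1,1,125,0,0,0],[1,1,128.5,0,0,0],[1,1,130,0,0,0],[1,1,130,0,0,0]]}}

```text
time: 31.8
tool_pos: [0.6097, 0.1212, 0.0492]
eef_rot: [[-0.573, 0.82, 0.001], [0.82, 0.573, 0.0], [-0.0, 0.001, -1.0]]
wrist_force: [-0.2, -0.0, -2.8]
finger_gap: 0.423
grip_force: 40.0
```

{"name": "send_rows", "arguments": {"moves": [[0,0,0.5,0,0,0],[0,0,1,0,0,0],[0,0,1.7,0,0,0],[0,0,1.7,0,0,0]]}}

```text
time: 32.3
tool_pos: [0.6098, 0.1211, 0.0481]
eef_rot: [[-0.573, 0.82, 0.001], [0.82, 0.573, 0.001], [0.0, 0.001, -1.0]]
wrist_force: [-6.7, -0.4, 17.1]
finger_gap: 0.422
grip_force: 40.0
```

{"name": "send_rows", "arguments": {"moves": [[0,0,-0.5,0,0,0],[0,0,-0.5,0,0,0],[0,0,-0.5,0,0,0],[0,0,-0.5,0,0,0],[0,0,-0.5,0,0,0]], "gripper": 0}}

```text
time: 32.92
tool_pos: [0.6094, 0.1211, 0.0474]
eef_rot: [[-0.573, 0.82, -0.0], [0.82, 0.573, -0.0], [-0.0, -0.0, -1.0]]
wrist_force: [0.6, 0.6, 0.0]
finger_gap: 0.916
grip_force: 0.0
```

{"name": "send_rows", "arguments": {"moves": [[0,0,-15,0,0,0],[0,0,-60,0,0,0],[0,0,-120,0,0,0],[0,0,-170,0,0,0],[0,0,-180,0,0,0],[0,0,-180,0,0,0],[0,0,-180,0,0,0]]}}

```text
time: 33.8
tool_pos: [0.6088, 0.1211, 0.2262]
eef_rot: [[-0.573, 0.82, -0.002], [0.82, 0.573, -0.001], [0.001, -0.002, -1.0]]
wrist_force: [0.3, -0.7, -1.2]
finger_gap: 0.999
grip_force: 0.0
```

```bash
python3 look.py wrist w3.png; python3 look.py scene s3.png
```

```text
0.059 [302 160  37  15  80] [602.7 133.6] [35.7 11.5] 29.0 z 66.6
0.059 [304 179  32  19 126] [615.  114.7] [31.5 15.2] 39.9 z 66.1
0.059 [ 266  215  106   10 1021] [633.5  85.4] [109.2  10.4] 35.1 z 62.2
0.073 [306  14  28  33 717] [532.6 231. ] [23.  23.1] 84.0 z 86.4
0.073 [300  91  41  41 725] [571.5 176.5] [35.9 34.7] 34.9 z 86.3
0.073 [299 162  42  43 685] [609.4 121.6] [38.7 38.8] 34.0 z 85.7
0.059 [411 141  17  11 134] [494.2 286. ] [38.9 37.8] 7.7 z 66.2
0.059 [397 172  20  12  80] [583.3 174.4] [49.9 25.2] 77.7 z 67.1
0.059 [389 191  20  10  96] [618.2 114.3] [39.4 21.5] 48.9 z 66.0
0.059 [367 198  53  18 234] [633.7  85.4] [109.5  12.9] 35.2 z 62.0
0.073 [409 149  11  11  95] [533.6 231.3] [23.1 23.4] 2.4 z 84.9
0.073 [398 161  20  18 220] [572.3 176.7] [36.3 38.8] 33.2 z 82.9
0.073 [390 179  20  17 229] [610.4 120.7] [38.2 40. ] 79.3 z 82.0
```

View pics/w3.png

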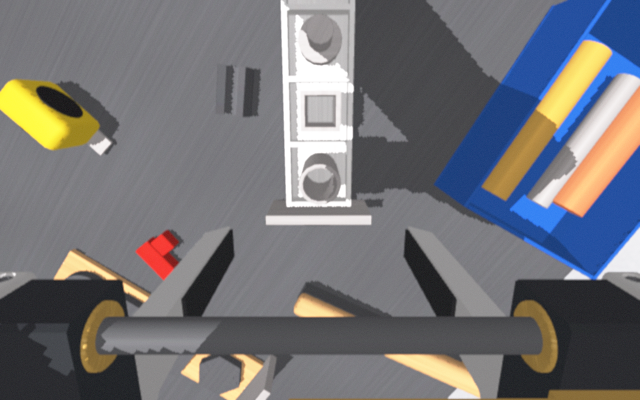

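View pics/s3.png

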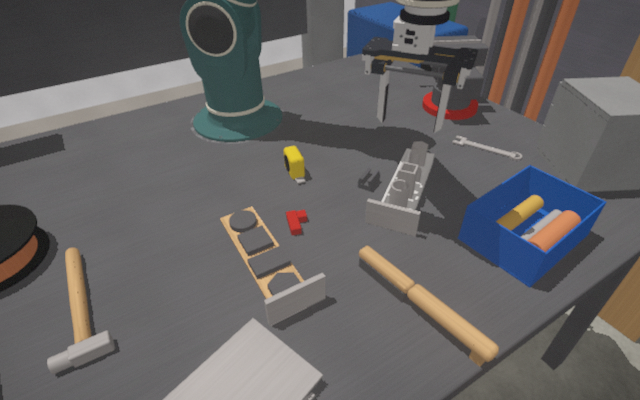

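In the wrist view, counting from the plate at (318,218), the round tube is at (320,178), the square tube at (320,110) and the pin at (320,38). The scene view shows the hex in the last pocket at (418,147) and all four source blocks empty. Tops are at 86 mm and 66 mm, so every piece is seated flat. The gripper is open and clear.

```bash
python3 -c "
from workcell import arm
print(arm.finish_job())"
```

```text
the job is handed in; nothing more can be done
None
```

All four pieces now stand upright and flat in the aluminium rack in reverse order (from its plate: round tube, square tube, stepped pin, hex bar), and the job was handed in at about 34 s with the gripper open and clear of everything.

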